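# Swing out the support arm of a rail stand and lay the rail on it

## Robot

A 6-joint arm with a two-finger parallel gripper is mounted at the origin on a cart in front of the work surface, level with it; the furniture and walls round the work are solid. World frame = base frame: x ahead of the robot, y to its left, z up, the work surface at z = 0. Lengths are in m, angles in rad, forces in N, time in s.
With the tool pointing down it reaches from about 0.35 to 0.975 m from the base axis. Payload 4.9 kg.
Tool frame: the origin (TCP) lies at the very end of the fingers, on their centre line; the grasp point (between the pads) lies 19 mm behind it; z points along the fingers, y is the line along which they close (so a half turn about z gives the same grasp; the last joint's range is limited). The gripper opens to 85 mm and grips with 20 to 120 N. Pads are 22 mm wide; open, the fingers measure 114 mm over their backs; the gripper's body (76 mm by 85 mm) begins 54 mm behind the grasp point. The pads swing forward as they close: fully open they stand 13 mm farther back than shut.
Start: joints at [1.197, 0.053, 1.613, -0, 1.476, -0.119], TCP at [0.158, 0.605, 0.231] pointing down, gripper open.
Joint ranges: [-3.01, 3.01], [-1.01, 2.22], [0.06, 2.58], [-1.02, 4.17], [0.09, 2.62], [-3.14, 3.14]. Speed limits (rad/s): [2.57, 2.57, 3.14, 3.14, 3.14, 3.14].

## Interface

Orientations are given as a unit quaternion [w, x, y, z].
In Python, from plant import monitor, vision, manip gives the robot as it stands. The module is installed in compiled form; this text tells all that it offers.
- The arm moves only by the tool arm_command, never from a script. Its argument "rows" is a list of rows, each a list of 3 entries, a list of its own where there are three numbers: the finger opening in mm, from 0 to 85.4, then the shift along the world's x, y, z in units of 30 cm (1.0 is 30 cm), then the turn, a rotation vector about the world's x, y, z in units of pi/2 rad (1.0 is pi/2 rad). In form: [[claw, [x, y, z], [wx, wy, wz]], ...]. A call has 1 to 12 rows; each row is the pose to reach, as a shift and turn from the pose commanded when the call began; what a row does not reach only later rows make up. A row lasts 1/12 s, in which the tool goes at most 41.7 mm and 7.16 degrees, less where a joint would pass 70% of its speed; a pose out of reach is approached as far as the arm can. A call with a number of a shift or a turn outside -1 to 1 is refused whole. A call with a gripper value outside its range is refused whole. The fingers move at their own pace and stop on an object; the grip force is fixed at half the most. Time passes only in rows, so rows that repeat a pose let the fingers close. It gives the time, the measured TCP pose, the force, the opening and the grip force at its end, in the units of the state.
- monitor.state(): the state, without advancing time (a new reading comes with each control period).
- vision.grab_frame(name): name is "side" or "top"; returns a dict with "color" (400x640x3 uint8, red, green, blue), "z_map" (400x640 float32, m along the optical axis (not along the pixel's ray), 0 where there is no reading), "mtx" (3x3 intrinsics, pixels), "R" (3x3) and "t" (3): a world point X has camera coordinates R X + t. Camera axes: x right, y down, z forward; pixel columns grow to the right and rows downward; lengths in m; the calibration is good to about 2 mm. A picture is of the moment at which its call begins.
- manip.job_done(): hands the job in; it is judged then, once.
The state is a dict: "time": time; "joint_pos": joint angles; "joint_vel": joint speeds; "joint_efforts": joint torques, N m; "tool_pos": TCP position; "tool_rot": TCP orientation; "contact_force": force on the tool from outside, world axes, zero at the start; "ft_torque": the same for the moment, N m; "gripper_width": opening from 0.0 (shut) to 1.0 (fully open); "grasp_force": force on a finger pad.
Only numpy, scipy, OpenCV 4.12 (cv2) and the standard library are available. Lean on these libraries where they do the work, as an engineer would, in place of code of your own. Each camera call takes 0.05 s, during which the arm holds its last target. There are 200 camera calls.

## Task

Swing the folded arm of the rail stand all the way out until it snaps home against its stop, so that it sticks out square from the base. Then pick up the long slotted aluminium rail, line it up across the stand and set it down (do not drop it) in both U-shaped saddles, the one on the base and the one on the arm, fully down and roughly centred so that it sticks out past both, and let go with the arm still snapped home. Leave the other things on the bench where they are.

Things in the scene. Friction and masses are not known exactly. Their poses are not given: they have to be found in the camera images.
- stand: Rail stand fixed to the bench: aluminium base plate 90 (x) x 200 (y) x 10 mm. Origin: centre of its underside. Its x axis is the line along which the rail must finally lie; -x roughly towards the robot. Hinge pin at (-15, -50) mm, up to z = 39 mm; fixed U saddle at (27, -50) mm; small detent housing, 32 mm high, at (-15, -91) mm.
- swing_arm (a joint): Angle of the steel arm about its vertical hinge, rad. 0: folded, pointing along the stand's +y over the base plate; grows counter-clockwise from above; 1.571: fully out at its stop, pointing along the stand's -x. Stays where left, but a spring detent resists from 1.07 to 1.36 (about 4 N at the saddle), then snaps it home. Arm bar 18 mm wide, z = 14 to 30 mm.
- hinge (a point): Point on the arm's hinge axis, 30 mm above the bench; axes as the stand's.
- swing_saddle (a point): Floor centre of the arm's U saddle, 100 mm from the hinge axis, 52 mm above the bench; its y axis points outwards along the arm. Block 50 mm wide across the arm, 12 mm long, z = 14 to 52 mm; above it two walls, 30 mm apart for 8 mm, then flaring inside to 41 mm at z = 73 mm (outside still 50 mm). Pinch it across from above or push its side.
- fixed_saddle (a point): Centre of the saddle floor of the fixed U saddle on the base, 52 mm above the bench; same shape as the arm's, open along the stand's x. Axes as the stand's.
- rest_mid (a point): Where the middle of the rail's axis belongs: midway between the two saddles with the arm out, 64.5 mm above the bench. The saddles are then 142 mm apart centre to centre along the stand's x. Axes as the stand's.
- rail: Loose slotted aluminium rail, 200 mm long (its x axis), 25 x 25 mm square, 0.2 kg. Origin: middle of its underside. Either way round, and any of its four sides up, is right.
- rail_center (a point): Centre of the rail.
- rail_end_a (a point): Rail axis at its +x end face, 100 mm from the centre.
- rail_end_b (a point): Rail axis at its -x end face.
- offcut: short slotted aluminium extrusion, 85 mm long, 25 mm square: a bystander, not the rail. Origin at the centre of its underside.
- tape: roll of black tape, 62 mm across, 19 mm high, bystander. Origin at the centre of its underside.
- lens_tube: black ribbed lens tube standing upright, 30 mm across, 40 mm high, bystander. Origin at the centre of its underside.
- carriage: small metal rail carriage block with coloured ends, 30x52x15 mm, bystander. Origin at the centre of its underside.
Things that resemble listed ones, but are neither listed nor needed, are in the scene too. There is more than one size of the stand; the one meant has the size given above.

How it is judged:
On the way, in this order (a step that is already met when the one before it is completed fails the run):
1. the arm is swung out and snapped home at its stop (joint above 1.53 rad) (value of joint swing_arm above 1.53 rad), for 0.3 s.
2. the rail is lowered to within 8 mm of its rest in both saddles while the fingers still hold it (contact force between the fingers and rail above 0.5 N and value of joint swing_arm above 1.53 rad and z of rail_center in the frame of rest_mid between -0.005 and 0.008 m and z of rail_end_a in the frame of rest_mid between -0.005 and 0.008 m and z of rail_end_b in the frame of rest_mid between -0.005 and 0.008 m and x of rail_center in the frame of rest_mid between -0.02 and 0.02 m and y of rail_center in the frame of rest_mid between -0.01 and 0.01 m and angle between the x axis of rail and the x axis of stand, either way round below 0.12 rad), for 0.05 s.
At the end, for the whole second after the job is handed in: Arm snapped home (joint above 1.53 rad). Rail at rest in both saddles: centre and both ends no more than 4 mm above (5 mm below) seated height, centre within 20 mm along and 10 mm across of the middle between the saddles, length along the stand's x within 0.12 rad (value of joint swing_arm above 1.53 rad and z of rail_center in the frame of rest_mid between -0.005 and 0.004 m and z of rail_end_a in the frame of rest_mid between -0.005 and 0.004 m and z of rail_end_b in the frame of rest_mid between -0.005 and 0.004 m and x of rail_center in the frame of rest_mid between -0.02 and 0.02 m and y of rail_center in the frame of rest_mid between -0.01 and 0.01 m and angle between the x axis of rail and the x axis of stand, either way round below 0.12 rad and linear speed of rail below 0.02 m/s); the robot touches nothing.
It fails at once if a bystander (short offcut, tape roll, lens tube, carriage block) is moved by more than 30 mm (distance of any of offcut, tape, lens_tube, carriage from where it was at the start of the episode above 0.03 m).
It also fails if it takes over 51 s, if anything falls off the work surface, if the arm or the gripper's body presses on something with over 40 N, if the wrist force passes 120 N, or if a joint passes its speed limit or range.

## Working session

There is one attempt and no reset: what is moved stays moved. The work goes in short steps, Python scripts to look and compute and a tool call to move; the robot and the scene stay as the last step left them, time stands still between calls to the robot, and variables do not carry over. Pictures are saved under pics/ and viewed, at most 10 in all, crops included, and the job is handed in when it is done.

Besides the shell and the picture viewer there is one more tool, called after "Call:" by a JSON object that holds its "api" and its "payload". arm_command: Moves the arm, as the interface text tells. Shifts and turns lie within -1 to 1; 1 stands for 30 cm of shift or pi/2 rad of turn. Its arguments: {"type":"object","properties":{"rows":{"type":"array"}},"required":["rows"]}

```bash
mkdir -p pics
cat > h.py <<'E'
import numpy as np, cv2
from plant import monitor, vision, manip
def grab(n):
    f=vision.grab_frame(n); np.savez(f'{n}.npz',**f); return f
def cloud(f):
    v,u=np.mgrid[:400,:640]; z=f['z_map']; K=f['mtx']
    c=np.stack([(u-K[0,2])/K[0,0]*z,(v-K[1,2])/K[1,1]*z,z],-1)
    P=(c-f['t'])@f['R']; P[z==0]=np.nan; return P
E
python3 - <<'E'
from h import *
print(monitor.state())
for n in ['top','side']:
    f=grab(n); cv2.imwrite(f'pics/{n}0.png',f['color'][...,::-1]); print(n,f['mtx'],f['R'],f['t'],-f['R'].T@f['t'])
E
```

```text
{'time': 0.0, 'joint_pos': array([ 1.19699441e+00,  5.33061228e-02,  1.61434962e+00,  3.20395008e-05,
        1.47600052e+00, -1.19019795e-01]), 'joint_vel': array([ 2.56677089e-03,  6.40769534e-04,  5.70539167e-04, -4.14352220e-04,
        6.49747220e-05,  1.89494113e-03]), 'joint_efforts': array([ 1.46993556e-03, -3.93685162e+01, -3.70172954e+01, -7.29722296e-05,
        7.12074587e-03,  2.09913895e-05]), 'tool_pos': array([0.15728703, 0.60421776, 0.23006126]), 'tool_rot': array([-2.67146397e-04,  1.27048234e-01,  9.91896003e-01, -9.96744697e-04]), 'contact_force': array([-0.59691055, -0.14764783,  0.39470408]), 'ft_torque': array([-0.01813904, -0.01362509, -0.00296004]), 'grasp_force': 0.0, 'gripper_width': 0.9987536180257446}
top [[396.21312343   0.         324.19261133]
 [  0.         396.21312343 203.99325467]
 [  0.           0.           1.        ]] [[-0.01939683 -0.99965329  0.0178064 ]
 [-0.99150177  0.0169411  -0.12898542]
 [ 0.12863904 -0.02015698 -0.99148661]] [-0.13857069  0.57001637  1.00992449] [ 0.43256869 -0.12782232  1.07731785]
side [[383.84177194   0.         317.13992996]
 [  0.         383.84177194 191.16487802]
 [  0.           0.           1.        ]] [[ 0.95351279 -0.3009325  -0.01590547]
 [-0.19312998 -0.56971645 -0.79882662]
 [ 0.23133129  0.76476323 -0.60135102]] [-0.57672876  0.06953596  0.99369652] [ 0.33347463 -0.89388321  0.64393444]
```

View pics/top0.png

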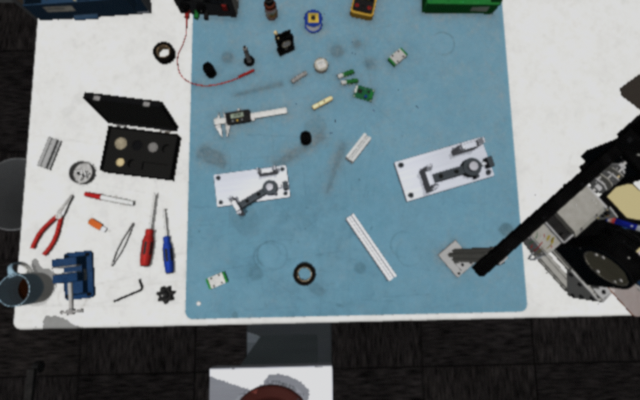

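View pics/side0.png

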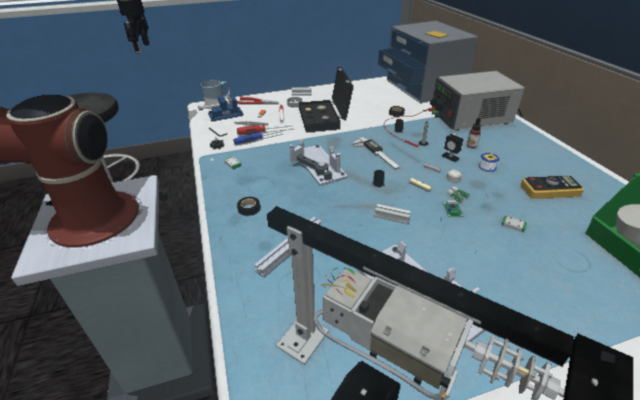

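The top view shows two stand candidates, the left at (252,187) and the right, larger-looking, at (445,170). The long rail is at (371,247), the short offcut at (358,148) and the slotted pieces off the mat at (50,153). I'll measure them and take one close crop.

Run:
```python
from h import *
f=dict(np.load('top.npz')); P=cloud(f); c=f['color']
hsv=cv2.cvtColor(c,cv2.COLOR_RGB2HSV)
m=((hsv[...,1]<60)&(hsv[...,2]>90)).astype(np.uint8)
for nm,(a,b,x,y) in dict(L=(205,155,300,222),R=(385,130,505,210),rail=(335,205,405,290),off=(340,125,378,170)).items():
    mm=np.zeros_like(m); mm[b:y,a:x]=m[b:y,a:x]; h=P[...,2]
    lo,hi={'L':(.0,.022),'R':(.0,.022)}.get(nm,(.012,.04))
    mm=mm*((h>lo)&(h<hi))
    n,l,s,ce=cv2.connectedComponentsWithStats(mm,connectivity=8)
    pts=P[mm>0][:,:2]; 
    if nm in('rail','off'): k=1+np.argmax(s[1:,4]); pts=P[l==k][:,:2]
    r=cv2.minAreaRect((pts*1000).astype(np.float32)); print(nm,len(pts),r,np.round(cv2.boxPoints(r)),np.nanmedian(h[mm>0]))
# high points in L
for nm,(a,b,x,y) in dict(L=(205,155,300,222),R=(385,130,505,210)).items():
    w=P[b:y,a:x]; print(nm,np.nanpercentile(w[...,2],[5,50,90,95,99,100]))
crop=np.hstack([cv2.resize(c[150:225,200:305],None,fx=4,fy=4,interpolation=2)[:300,:400],cv2.resize(c[125:215,385:505],None,fx=3.33,fy=3.33,interpolation=2)[:300,:399]])
cr2=np.hstack([cv2.resize(c[200:290,330:430],None,fx=3,fy=3,interpolation=2)[:270]])
o=np.zeros((580,800,3),np.uint8);o[:300,:crop.shape[1]]=crop;o[305:575,:300]=cr2
z=cv2.resize(P[150:225,200:305,2],None,fx=4,fy=4,interpolation=0)
o[302:580,350:770]=cv2.applyColorMap(np.uint8(np.clip(np.nan_to_num(z)*3000,0,255)),2)[:278]
cv2.imwrite('pics/crop1.png',o[...,::-1])
```

```text
L 1894 ((630.421630859375, 54.081382751464844), (237.59683227539062, 164.71334838867188), 89.2432861328125) [[547. -64.]
 [711. -66.]
 [714. 172.]
 [550. 174.]] 0.010415437288878206
R 2592 ((666.4905395507812, -486.06976318359375), (119.42832946777344, 265.29315185546875), 15.450282096862793) [[ 574. -374.]
 [ 644. -630.]
 [ 759. -598.]
 [ 689. -342.]] 0.013508399657938989
rail 730 ((454.5427551269531, -271.17376708984375), (199.2232666015625, 25.50878143310547), 33.07493209838867) [[ 364. -315.]
 [ 378. -336.]
 [ 545. -227.]
 [ 531. -206.]] 0.02416186933445507
off 286 ((726.5712280273438, -246.40814208984375), (25.391626358032227, 85.643310546875), 51.29374694824219) [[ 685. -230.]
 [ 752. -283.]
 [ 768. -263.]
 [ 701. -210.]] 0.02462583137370818
L [-0.00224346  0.00250689  0.02869791  0.03465737  0.06504955  0.07513445]
R [-0.00203354  0.00281377  0.03891025  0.04959131  0.08439085  0.0981325 ]
```

View pics/crop1.png

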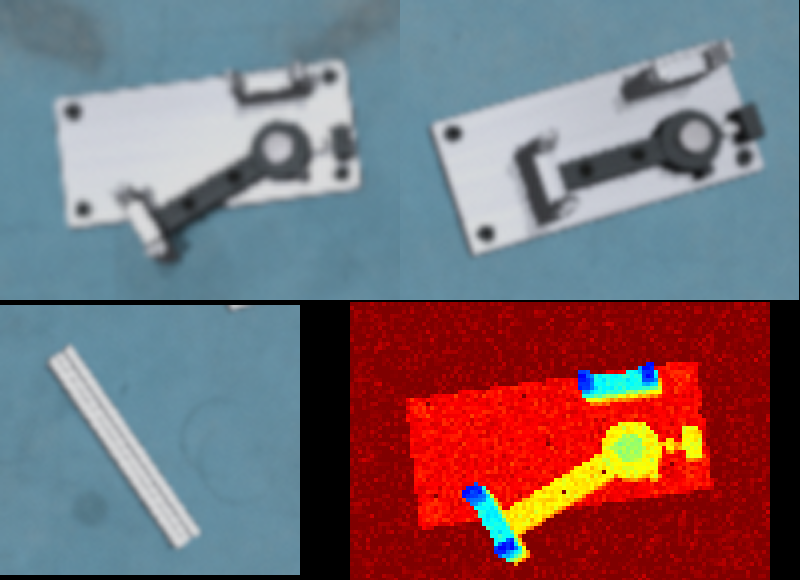

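The crop shows the left stand (plate at crop (60–350, 65–225), saddles about 73 mm high) with its arm already partly out. The right one is taller at 98 mm, so it is the wrong size. The rail is the 200 x 25 mm piece. Next is the stand's exact pose.

Run:
```python
from h import *
f=dict(np.load('top.npz')); P=cloud(f); c=f['color']; h=P[...,2]
hsv=cv2.cvtColor(c,cv2.COLOR_RGB2HSV); roi=np.zeros((400,640),bool); roi[160:222,205:300]=1
m=(roi&(hsv[...,1]<50)&(hsv[...,2]>130)&(h>.004)&(h<.018)).astype(np.uint8)
n,l,s,_=cv2.connectedComponentsWithStats(m); k=1+np.argmax(s[1:,4])
# cast rays to plane z=10mm for pixel contour
def ray(u,z):
    K=f['mtx'];u=np.atleast_2d(u);d=np.c_[(u[:,0]-K[0,2])/K[0,0],(u[:,1]-K[1,2])/K[1,1],np.ones(len(u))]@f['R']
    o=-f['R'].T@f['t']; return o+d*((z-o[2])/d[:,2])[:,None]
ys,xs=np.where(l==k); q=ray(np.c_[xs,ys],.010)[:,:2]*1000
r=cv2.minAreaRect(q.astype(np.float32)); print(r)
b=cv2.boxPoints(r); print(b.round(1))
ctr=np.array(r[0]); e=[b[1]-b[0],b[2]-b[1]]; L=max(e,key=np.linalg.norm); yv=L/np.linalg.norm(L); yv*=np.sign(yv[1]); xv=np.array([yv[1],-yv[0]])
print('ctr',ctr,'xv',xv,'yaw',np.arctan2(xv[1],xv[0]))
S=lambda x,y:ctr+x*xv+y*yv
print('pred hinge',S(-15,-50),'fixed',S(27,-50),'restmid',S(-44,-50),'swing out',S(-115,-50))
# features
for nm,lo,hi in [('hingepin',.034,.046),('floor',.047,.057),('walltop',.062,.08)]:
    mm=(roi&(h>lo)&(h<hi)).astype(np.uint8); n,l2,s,_=cv2.connectedComponentsWithStats(mm,connectivity=8)
    for i in range(1,n):
        if s[i,4]>5: 
            p=P[l2==i]*1000; w=p[:,:2]-ctr; print(nm,s[i,4],p.mean(0).round(1),'stand',(w@xv).mean().round(1),(w@yv).mean().round(1))
```

```text
((626.6331176757812, 46.76380920410156), (89.93109893798828, 199.49253845214844), 7.282187461853027)
[[569.4 140. ]
 [594.7 -57.9]
 [683.9 -46.5]
 [658.6 151.4]]
ctr [626.63311768  46.7638092 ] xv [0.99193394 0.12675595] yaw 0.12709786
pred hinge [618.09190607  -4.73422885] fixed [6.59753132e+02 5.89521170e-01] restmid [589.32582331  -8.41015148] swing out [518.89851236 -17.40982437]
hingepin 6 [652.7  11.   39.6] stand 21.3 -38.8
hingepin 7 [655.3  -8.8  38.8] stand 21.4 -58.8
hingepin 49 [617.6  -5.1  39.1] stand -15.5 -50.3
hingepin 6 [619.7 -46.4  35.1] stand -18.7 -91.6
hingepin 7 [602.8  -4.5  35. ] stand -30.1 -47.8
floor 67 [658.6   1.6  51.9] stand 26.0 -48.9
floor 56 [568.9  82.2  52.7] stand -52.8 42.4
floor 7 [547.9  67.7  52.6] stand -75.4 30.8
walltop 15 [661.2 -20.8  70.7] stand 25.7 -71.4
walltop 19 [657.3  20.1  69.4] stand 27.0 -30.3
walltop 23 [583.8  91.3  68.8] stand -36.9 49.6
walltop 17 [549.2  70.9  70.5] stand -73.7 33.7
```

Run:
```python
from h import *
f=dict(np.load('top.npz')); P=cloud(f)
w=P[200:300,400:520].reshape(-1,3); w=w[w[:,2]>.08]; 
print('beam x,y,z range',w.min(0),w.max(0), 'tip', w[np.argsort(-w[:,1])[:5]].round(3))
c=np.array([626.63,46.76]); xv=np.array([.99193,.12676]); yv=np.array([-.12676,.99193])
s=np.array([158,605.])
def pus(th,off): 
    p=np.array([-15,-50])+100*np.array([-np.sin(th),np.cos(th)])+off*np.array([np.cos(th),np.sin(th)])
    return c+p[0]*xv+p[1]*yv
a=pus(.417,55); print('start',a,(a-s)/300)
for i,th in enumerate(np.linspace(.417,1.571,12)):
    p=pus(th,43); print(round(th,3),p.round(1),((p-a)/300).round(3),round((th-.417)/(np.pi/2),3))
```

```text
beam x,y,z range [ 0.38647164 -0.55308918  0.08003015] [ 0.49004446 -0.44597384  0.2819803 ] tip [[ 0.404 -0.446  0.279]
 [ 0.403 -0.446  0.273]
 [ 0.403 -0.447  0.257]
 [ 0.405 -0.447  0.256]
 [ 0.403 -0.447  0.261]]
start [613.38161197 109.29170909] [ 1.51793871 -1.65236097]
0.417 [603.1 103.1] [-0.034 -0.021] 0.0
0.522 [591.9 100.9] [-0.072 -0.028] 0.067
0.627 [581.   97.6] [-0.108 -0.039] 0.134
0.732 [570.5  93.1] [-0.143 -0.054] 0.2
0.837 [560.5  87.6] [-0.176 -0.072] 0.267
0.942 [551.1  81.1] [-0.208 -0.094] 0.334
1.046 [542.5  73.6] [-0.236 -0.119] 0.401
1.151 [534.7  65.3] [-0.262 -0.147] 0.468
1.256 [527.9  56.1] [-0.285 -0.177] 0.534
1.361 [522.   46.4] [-0.305 -0.21 ] 0.601
1.466 [517.2  36. ] [-0.321 -0.244] 0.668
1.571 [513.4  25.2] [-0.333 -0.28 ] 0.735
```

Call:
{"api": "arm_command", "payload": {"rows": [[0,[0.1,-0.1,0],[0,0,-0.05]],[0,[0.2,-0.2,0],[0,0,-0.1]],[0,[0.3,-0.3,0],[0,0,-0.15]],[0,[0.4,-0.42,0],[0,0,-0.2]],[0,[0.5,-0.54,0],[0,0,-0.25]],[0,[0.6,-0.65,0],[0,0,-0.3]],[0,[0.7,-0.77,0],[0,0,-0.35]],[0,[0.8,-0.88,0],[0,0,-0.4]],[0,[0.9,-0.98,0],[0,0,-0.45]],[0,[1,-1,0],[0,0,-0.49]],[0,[1,-1,0],[0,0,-0.49]],[0,[1,-1,0],[0,0,-0.49]]]}}

```text
time: 1.1
tool_pos: [0.4594, 0.303, 0.2307]
tool_rot: [-0.0, 0.492, 0.871, -0.0]
contact_force: [0.2, 0.2, -0.4]
gripper_width: -0.001
grasp_force: 0.0
```

Call:
{"api": "arm_command", "payload": {"rows": [[0,[0.085,-0.11,0],[0,0,0]],[0,[0.17,-0.22,0],[0,0,0]],[0,[0.26,-0.33,0],[0,0,0]],[0,[0.35,-0.44,0],[0,0,0]],[0,[0.43,-0.55,0],[0,0,0]],[0,[0.517,-0.653,0],[0,0,0]],[0,[0.517,-0.653,-0.12],[0,0,0]],[0,[0.517,-0.653,-0.25],[0,0,0]],[0,[0.517,-0.653,-0.38],[0,0,0]],[0,[0.517,-0.653,-0.5],[0,0,0]],[0,[0.517,-0.653,-0.6],[0,0,0]],[0,[0.517,-0.653,-0.65],[0,0,0]]]}}

```text
time: 2.1
tool_pos: [0.6081, 0.1104, 0.0306]
tool_rot: [-0.004, 0.489, 0.872, -0.002]
contact_force: [0.2, -0.4, -0.3]
gripper_width: -0.003
grasp_force: 0.0
```

Call:
{"api": "arm_command", "payload": {"rows": [[0,[0,0,0],[0,0,0]],[0,[0,0,0],[0,0,0]]]}}

```text
time: 2.27
tool_pos: [0.6112, 0.1102, 0.0352]
tool_rot: [-0.001, 0.489, 0.872, -0.001]
contact_force: [-0.6, 0.6, 0.1]
gripper_width: 0.0
grasp_force: 0.0
```

Call:
{"api": "arm_command", "payload": {"rows": [[0,[-0.034,-0.021,0],[0,0,0]],[0,[-0.053,-0.024,0],[0,0,0.033]],[0,[-0.072,-0.028,0],[0,0,0.067]],[0,[-0.09,-0.033,0],[0,0,0.1]],[0,[-0.108,-0.039,0],[0,0,0.134]],[0,[-0.126,-0.046,0],[0,0,0.167]],[0,[-0.143,-0.054,0],[0,0,0.2]],[0,[-0.16,-0.063,0],[0,0,0.234]],[0,[-0.176,-0.072,0],[0,0,0.267]],[0,[-0.192,-0.083,0],[0,0,0.3]],[0,[-0.208,-0.094,0],[0,0,0.334]],[0,[-0.208,-0.094,0],[0,0,0.334]]]}}

```text
time: 3.27
tool_pos: [0.5513, 0.0811, 0.039]
tool_rot: [0.002, 0.247, 0.969, 0.001]
contact_force: [-0.8, 0.4, 0.1]
gripper_width: -0.001
grasp_force: 0.0
```

```bash
cat >> h.py <<'E'
ctr=np.array([626.63,46.76]); xv=np.array([.99193,.12676]); yv=np.array([-.12676,.99193])
def arm(tag):
    f=grab('top'); P=cloud(f)*1000; c=f['color']
    w=P[...,:2]-ctr; X=w@xv; Y=w@yv; r=np.hypot(X+15,Y+50); th=np.arctan2(-(X+15),Y+50)
    m=(P[...,2]>14)&(P[...,2]<33)&(r>25)&(r<85)&(X<10)&(Y>-70)
    h=(P[...,2]>46)&(P[...,2]<80)&(r>85)&(r<110)
    print('bar angle',np.median(th[m]),m.sum(),'saddle',h.sum(),np.median(th[h]) if h.any() else None)
    cv2.imwrite(f'pics/{tag}.png',cv2.resize(c[150:290,200:400],None,fx=3,fy=3,interpolation=2)[...,::-1])
    return f,P
E
python3 -c "
from h import *
arm('p1');print(monitor.state()['contact_force'],monitor.state()['tool_pos'])"
```

```text
bar angle 0.9372737875732661 165 saddle 30 1.1353176788702921
[ 0.15157066 -0.01281625 -0.04401845] [0.55151382 0.08119591 0.03876119]
```

View pics/p1.png

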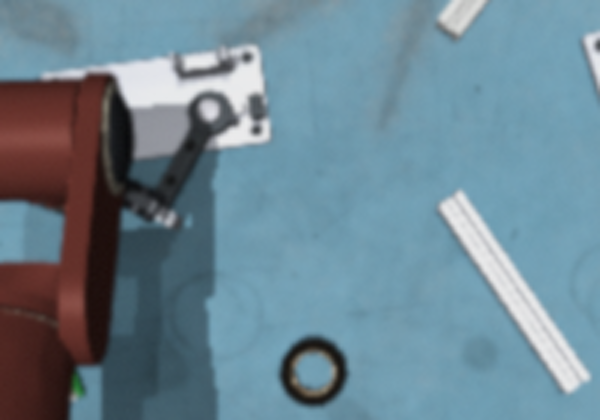

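The picture shows the arm at 0.94 rad, following the pusher as modelled (arm bar at crop (185,165)). I'll carry on through the detent.

Call:
{"api": "arm_command", "payload": {"rows": [[0,[-0.014,-0.012,0],[0,0,0.033]],[0,[-0.028,-0.025,0],[0,0,0.067]],[0,[-0.041,-0.038,0],[0,0,0.1]],[0,[-0.054,-0.053,0],[0,0,0.134]],[0,[-0.066,-0.068,0],[0,0,0.167]],[0,[-0.077,-0.083,0],[0,0,0.2]],[0,[-0.087,-0.1,0],[0,0,0.234]],[0,[-0.097,-0.116,0],[0,0,0.267]],[0,[-0.105,-0.133,0],[0,0,0.3]],[0,[-0.113,-0.15,0],[0,0,0.334]],[0,[-0.12,-0.168,0],[0,0,0.367]],[0,[-0.12,-0.168,0],[0,0,0.367]]]}}

```text
time: 4.32
tool_pos: [0.5152, 0.0301, 0.0377]
tool_rot: [0.001, -0.038, 0.999, -0.0]
contact_force: [0.2, 0.6, 0.3]
gripper_width: 0.0
grasp_force: 0.0
```

```bash
python3 -c "
from h import *
arm('p2');print(monitor.state()['contact_force'],monitor.state()['tool_pos'])"
```

```text
bar angle 1.576464789182284 128 saddle 31 1.7551705723694815
[-0.27351416  0.31441753  0.18577965] [0.51527015 0.03039536 0.03761723]
```

Call:
{"api": "arm_command", "payload": {"rows": [[0,[0,0.05,0],[0,0,0]],[0,[0,0.05,0.1],[0,0,0]],[0,[0,0.05,0.2],[0,0,0]],[30,[0,0.05,0.33],[0,0,0]],[60,[0,0,0.45],[0,0,0]],[60,[-0.02,-0.1,0.5],[0,0,0.06]],[60,[-0.04,-0.22,0.5],[0,0,0.12]],[60,[-0.07,-0.35,0.5],[0,0,0.18]],[60,[-0.1,-0.48,0.5],[0,0,0.24]],[60,[-0.13,-0.61,0.5],[0,0,0.3]],[60,[-0.16,-0.74,0.5],[0,0,0.319]],[60,[-0.18,-0.86,0.5],[0,0,0.319]]]}}

```text
time: 5.37
tool_pos: [0.46, -0.2295, 0.1874]
tool_rot: [0.001, -0.284, 0.959, -0.001]
contact_force: [1.2, -0.0, 0.9]
gripper_width: 0.698
grasp_force: 0.0
```

Call:
{"api": "arm_command", "payload": {"rows": [[60,[-0.022,-0.145,0],[0,0,0]],[60,[-0.022,-0.145,-0.1],[0,0,0]],[60,[-0.022,-0.145,-0.2],[0,0,0]],[60,[-0.022,-0.145,-0.3],[0,0,0]],[60,[-0.022,-0.145,-0.36],[0,0,0]],[60,[-0.022,-0.145,-0.36],[0,0,0]],[60,[-0.022,-0.145,-0.36],[0,0,0]]]}}

```text
time: 5.95
tool_pos: [0.4536, -0.2707, 0.078]
tool_rot: [-0.0, -0.284, 0.959, 0.001]
contact_force: [-0.1, 0.1, 0.7]
gripper_width: 0.702
grasp_force: 0.0
```

Run:
```python
from h import *
s=monitor.state(); q=s['tool_rot']; print(s['tool_pos'],2*np.degrees(np.arctan2(q[2],q[1]))-90,s['gripper_width'],q)
f,P=arm('p3')
f=grab('side'); cv2.imwrite('pics/s3.png',cv2.resize(f['color'][150:330,180:420],None,fx=3,fy=3,interpolation=2)[...,::-1])
m=(P[...,2]>14)&(P[...,2]<33)&(P[...,0]>340)&(P[...,0]<570)&(P[...,1]<-190)&(P[...,1]>-350)
print(m.sum())
```

```text
[ 0.45363963 -0.27066901  0.07801539] 123.04914710743569 0.7021183906556613 [-3.50964279e-04 -2.84426466e-01  9.58697567e-01  6.61682116e-04]
bar angle 1.5495107923122782 170 saddle 105 1.5508474046994134
388
```

View pics/s3.png

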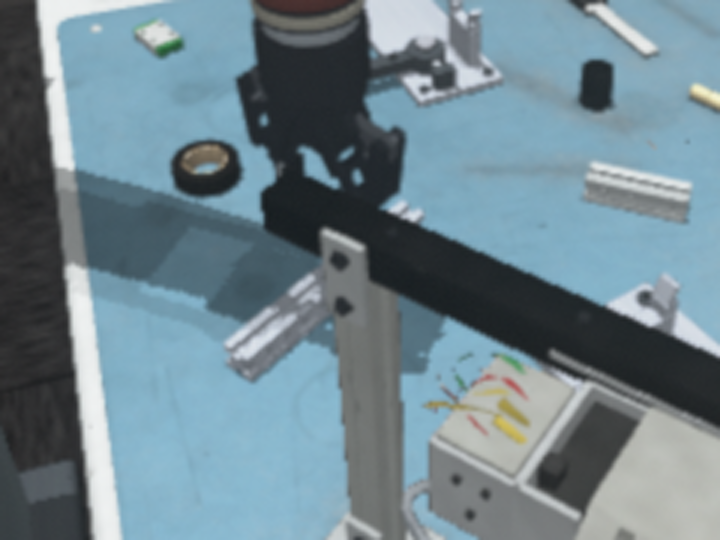

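The side view shows the open gripper over the rail (crop (330,200)), clear of the black beam. Descend and grasp.

Call:
{"api": "arm_command", "payload": {"rows": [[60,[0.003,-0.002,-0.08],[0,0,0]],[60,[0.003,-0.002,-0.16],[0,0,0]],[60,[0.003,-0.002,-0.22],[0,0,0]],[60,[0.003,-0.002,-0.243],[0,0,0]],[60,[0.003,-0.002,-0.243],[0,0,0]],[15,[0.003,-0.002,-0.243],[0,0,0]],[15,[0.003,-0.002,-0.243],[0,0,0]],[15,[0.003,-0.002,-0.243],[0,0,0]],[15,[0.003,-0.002,-0.243],[0,0,0]],[15,[0.003,-0.002,-0.243],[0,0,0]],[15,[0.003,-0.002,-0.243],[0,0,0]],[15,[0.003,-0.002,-0.243],[0,0,0]]]}}

```text
time: 7.05
tool_pos: [0.456, -0.2729, 0.0077]
tool_rot: [0.001, -0.285, 0.959, -0.001]
contact_force: [-0.2, 1.3, 7.5]
gripper_width: 0.275
grasp_force: 62.2
```

Call:
{"api": "arm_command", "payload": {"rows": [[15,[0,0,0.05],[0,0,0]],[15,[0,0,0.15],[0,0,0]],[15,[0,0,0.25],[0,0,0]],[15,[0,0,0.35],[0,0,0]],[15,[0,0,0.45],[0,0,0]],[15,[0,0,0.5],[0,0,0]],[15,[0,0,0.5],[0,0,0]]]}}

```text
time: 7.63
tool_pos: [0.4568, -0.2737, 0.1608]
tool_rot: [0.003, -0.285, 0.959, -0.004]
contact_force: [0.7, -0.1, -1.3]
gripper_width: 0.274
grasp_force: 61.3
```

```bash
cat >> h.py <<'E'
def tool():
    s=monitor.state(); q=s['tool_rot']; a=2*np.degrees(np.arctan2(q[2],q[1]))-90
    print('tool',s['tool_pos'].round(4),'yang',round(a,2),s['gripper_width'],s['grasp_force'],s['contact_force'].round(2),s['time']); return s
E
python3 - <<'E'
from h import *
tool(); f,P=arm('p4')
X=P[...,2]
m=((X>130)&(X<175)&(np.hypot(P[...,0]-454,P[...,1]+271)<120)).astype(np.uint8)
hsv=cv2.cvtColor(f['color'],cv2.COLOR_RGB2HSV); m&=((hsv[...,1]<60)&(hsv[...,2]>90)).astype(np.uint8)
n,l,s,_=cv2.connectedComponentsWithStats(m)
for i in range(1,n):
    if s[i,4]>20: p=P[l==i]; print(s[i],cv2.minAreaRect(p[:,:2].astype(np.float32)),p.mean(0))
p=P[m>0]; print(cv2.minAreaRect(p[:,:2].astype(np.float32)))
# swing saddle
w=P[...,:2]-ctr; x=w@xv; y=w@yv
for lo,hi in [(47,57),(62,80)]:
    q=(P[...,2]>lo)&(P[...,2]<hi)&(abs(y+50)<35)
    for a,b in [(0,50),(-140,-90)]:
        k=q&(x>a)&(x<b); print(lo,a,k.sum(),x[k].mean(),y[k].mean(),P[...,2][k].mean(), np.ptp(y[k]),(y[k].max()+y[k].min())/2)
E
```

```text
tool [ 0.4568 -0.2737  0.1608] yang 123.1 0.2740103931054637 61.265223026275635 [ 0.74 -0.1  -1.34] 7.6333
bar angle 1.5476770455046123 173 saddle 102 1.5508432816530067
[356 207  14  18  71] ((522.2269897460938, -234.4762725830078), (46.30957794189453, 9.174304962158203), 30.940547943115234) [ 522.48543253 -234.29921872  171.95052153]
[352 211  14  20  27] ((512.1995849609375, -226.38226318359375), (53.566680908203125, 1.7466323375701904), 33.60529708862305) [ 511.5088066  -226.49882402  161.58886871]
[388 263  15  20  28] ((390.8378601074219, -305.4119567871094), (53.006370544433594, 1.5657615661621094), 33.181148529052734) [ 391.18419616 -304.83621811  162.39541376]
[394 262  14  18  73] ((396.509765625, -316.460205078125), (45.20113754272461, 11.918342590332031), 27.544008255004883) [ 395.98199051 -316.49523892  171.57539643]
((456.09832763671875, -272.3322448730469), (198.5609893798828, 18.25636100769043), 32.745052337646484)
47 0 62 26.409295925408472 -50.9569252934988 52.25010448031053 40.293441050925814 -54.63019025646604
47 -140 60 -115.36247778073 -49.30125023746959 52.67856630913821 50.08199201409347 -49.309430906972885
62 0 37 26.37319176053738 -49.56561050341093 70.18006040199494 47.815974568781286 -50.36531167702064
62 -140 38 -114.54363735736996 -47.73254931864363 70.27449447624886 48.86051551305853 -49.27307399797231
```

Call:
{"api": "arm_command", "payload": {"rows": [[15,[0.03,0.07,0],[0,0,-0.03]],[15,[0.08,0.17,0],[0,0,-0.08]],[15,[0.13,0.27,0],[0,0,-0.13]],[15,[0.18,0.37,0],[0,0,-0.18]],[15,[0.23,0.47,0],[0,0,-0.23]],[15,[0.28,0.57,0],[0,0,-0.26]],[15,[0.33,0.67,0],[0,0,-0.287]],[15,[0.38,0.77,0],[0,0,-0.287]],[15,[0.42,0.84,0],[0,0,-0.287]],[15,[0.442,0.885,-0.05],[0,0,-0.287]],[15,[0.442,0.885,-0.14],[0,0,-0.287]],[15,[0.442,0.885,-0.2],[0,0,-0.287]]]}}

```text
time: 8.68
tool_pos: [0.5853, -0.0048, 0.091]
tool_rot: [-0.002, -0.064, 0.998, 0.0]
contact_force: [-0.8, -0.8, -2.2]
gripper_width: 0.272
grasp_force: 61.2
```

Call:
{"api": "arm_command", "payload": {"rows": [[15,[0,0,0],[0,0,0]],[15,[0,0,0],[0,0,0]],[15,[0,0,0],[0,0,0]],[15,[0,0,0],[0,0,0]]]}}

```text
time: 9.02
tool_pos: [0.5879, -0.0067, 0.0967]
tool_rot: [0.001, -0.063, 0.998, -0.0]
contact_force: [0.7, -0.5, -2.3]
gripper_width: 0.277
grasp_force: 61.1
```

```bash
cat >> h.py <<'E'
def railpose(f,P,lo,hi):
    w=P[...,:2]-ctr; x=w@xv; y=w@yv
    m=(P[...,2]>lo)&(P[...,2]<hi)&(abs(y+50)<35)&(abs(x+44)<115)&(abs(x+44)>25)
    hsv=cv2.cvtColor(f['color'],cv2.COLOR_RGB2HSV); m&=(hsv[...,1]<60)&(hsv[...,2]>90)
    c=np.c_[x[m],y[m]].astype(np.float32); print('rail in stand',m.sum(),cv2.minAreaRect(c),'xrange',c[:,0].min(),c[:,0].max(),'z ends',np.median(P[...,2][m&(x>0)]),np.median(P[...,2][m&(x<-90)]))
    for a,b in[(-140,-95),(-5,50)]: 
        k=m&(x>a)&(x<b); print(a,k.sum(),y[k].mean() if k.any() else 0,np.percentile(y[k],[3,97]))
E
python3 - <<'E'
from h import *
tool(); f,P=arm('p5'); railpose(f,P,100,135)
E
```

```text
tool [ 0.5879 -0.0067  0.0967] yang 97.24 0.27734112148962636 61.142964363098145 [ 0.66 -0.46 -2.29] 9.0167
bar angle 1.673125308408495 6 saddle 32 1.756657799121013
rail in stand 43 ((-129.49415588378906, -59.20942306518555), (10.219634056091309, 29.214866638183594), 84.73703002929688) xrange -144.06807 -115.07681 z ends nan 114.10494912161491
-140 34 -59.77990440780357 [-63.46964895 -53.77503089]
  return _methods._mean(a, axis=axis, dtype=dtype,
  ret = ret.dtype.type(ret / rcount)
Traceback (most recent call last):
  File "h.py", line 27, in railpose
    k=m&(x>a)&(x<b); print(a,k.sum(),y[k].mean() if k.any() else 0,np.percentile(y[k],[3,97]))
                                                                   ~~~~~~~~~~~~~^^^^^^^^^^^^^
IndexError: index -1 is out of bounds for axis 0 with size 0
```

View pics/p5.png

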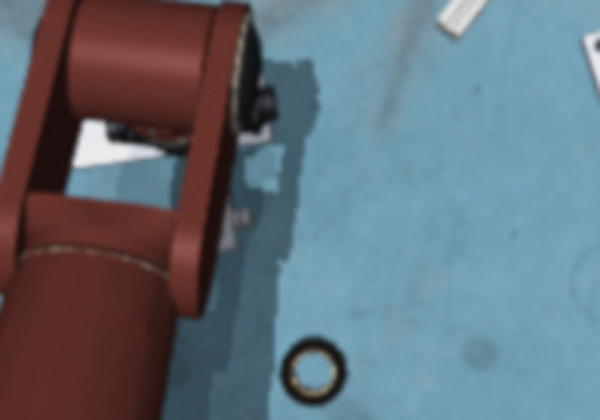

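The top view is mostly hidden by the wrist. Only the rail's near right edge at crop (232,235) shows, at stand y about -63, x to -144, which is what it should be. Side view next.

Run:
```python
from h import *
f=grab('side'); P=cloud(f)*1000
w=P[...,:2]-ctr; x=w@xv; y=w@yv; z=P[...,2]
m=(abs(y+55)<25)&(z>85)&(z<120)&(x>-160)&(x<80)
hsv=cv2.cvtColor(f['color'],cv2.COLOR_RGB2HSV); m&=(hsv[...,1]<60)&(hsv[...,2]>90)
print(m.sum(),np.percentile(x[m],[1,99]))
side=m&(y<-55)
for a,b in[(-145,-100),(-99,-70),(-20,20),(20,60)]:
    k=m&(x>a)&(x<b)&(z>92)&(z<108); print(a,k.sum(),'side y',np.median(y[k]) if k.any() else 0,'z',np.percentile(z[m&(x>a)&(x<b)],[2,98]) if k.any() else 0)
v,u=np.where(m); print(u.min(),u.max(),v.min(),v.max())
cv2.imwrite('pics/s5.png',cv2.resize(f['color'][110:210,250:400],None,fx=5,fy=5,interpolation=2)[...,::-1])
```

```text
759 [-142.62043423   54.86442529]
-145 85 side y -56.86177862155144 z [ 90.31956327 115.59184787]
-99 51 side y -57.69785092041246 z [ 91.66341816 115.35160406]
-20 62 side y -56.12193810366598 z [ 90.37428841 115.54394232]
20 55 side y -56.621636264862765 z [ 90.99021783 115.83185978]
277 345 134 160
```

View pics/s5.png

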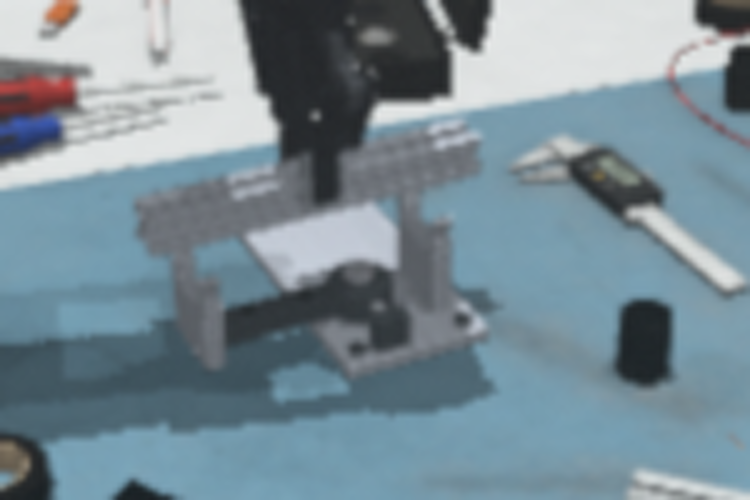

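The rail is level (bottom about 90.5, top 115.5 mm) and parallel, poised above both saddles, with its ends at crop (140,215) and (478,150). I'll do a quick lateral check against the saddles in this same view.

Run:
```python
from h import *
f=dict(np.load('side.npz')); P=cloud(f)*1000
w=P[...,:2]-ctr; x=w@xv; y=w@yv; z=P[...,2]
hsv=cv2.cvtColor(f['color'],cv2.COLOR_RGB2HSV); g=(hsv[...,1]<70)&(hsv[...,2]>90)
for a,b in[(-122,-108),(20,34)]:
    k=(x>a)&(x<b)&(y<-55)&(y>-90)&(z>22)&(z<68); print('saddle face',k.sum(),np.percentile(y[k],[5,25,50]))
for a,b in[(-145,-70),(-20,60)]:
    k=g&(x>a)&(x<b)&(y<-30)&(y>-80)&(z>88)&(z<112); print('rail face',k.sum(),np.percentile(y[k],[5,25,50]))
    k=g&(x>a)&(x<b)&(abs(y+50)<25)&(z>112.5)&(z<120); print('rail top',k.sum(),np.percentile(y[k],[2,50,98]))
```

```text
saddle face 74 [-72.95225847 -70.995038   -69.77271503]
saddle face 82 [-72.8069575  -71.25775912 -69.88744431]
rail face 230 [-61.83834818 -59.96364531 -57.40862101]
rail top 93 [-61.90768662 -53.49216246 -35.00354505]
rail face 192 [-61.74796156 -59.81314845 -57.45302449]
rail top 97 [-61.97803048 -53.2749289  -35.33682852]
```

Call:
{"api": "arm_command", "payload": {"rows": [[15,[0,0.003,-0.02],[0,0,0]],[15,[0,0.003,-0.04],[0,0,0]],[15,[0,0.003,-0.06],[0,0,0]],[15,[0,0.003,-0.075],[0,0,0]],[15,[0,0.003,-0.09],[0,0,0]],[15,[0,0.003,-0.09],[0,0,0]],[15,[0,0.003,-0.09],[0,0,0]]]}}

```text
time: 9.7
tool_pos: [0.5867, -0.0053, 0.0677]
tool_rot: [-0.001, -0.063, 0.998, 0.0]
contact_force: [0.4, -0.2, -1.0]
gripper_width: 0.28
grasp_force: 61.2
```

Call:
{"api": "arm_command", "payload": {"rows": [[15,[0,0,-0.01],[0,0,0]],[15,[0,0,-0.017],[0,0,0]],[15,[0,0,-0.023],[0,0,0]],[15,[0,0,-0.028],[0,0,0]],[15,[0,0,-0.028],[0,0,0]],[15,[0,0,-0.028],[0,0,0]],[15,[0,0,-0.028],[0,0,0]]]}}

```text
time: 10.28
tool_pos: [0.5871, -0.0054, 0.06]
tool_rot: [-0.0, -0.063, 0.998, -0.0]
contact_force: [0.6, 0.1, -1.8]
gripper_width: 0.278
grasp_force: 61.2
```

```bash
cat >> h.py <<'E'
def sideq(lo,hi,tag):
    f=grab('side'); P=cloud(f)*1000
    w=P[...,:2]-ctr; x=w@xv; y=w@yv; z=P[...,2]
    hsv=cv2.cvtColor(f['color'],cv2.COLOR_RGB2HSV); g=(hsv[...,1]<70)&(hsv[...,2]>90)
    for a,b in[(-145,-125),(-100,-70),(-20,10),(36,60)]:
        k=g&(x>a)&(x<b)&(abs(y+50)<18)&(z>lo)&(z<hi); print(a,k.sum(),'z',np.percentile(z[k],[2,50,98]).round(1),'y5',np.percentile(y[k],[5,98]).round(1))
    k=(x>-122)&(x<-108)&(y<-55)&(y>-90)&(z>22)&(z<68); print('swing saddle face',np.percentile(y[k],[5,50]))
    k=g&(abs(y+50)<18)&(z>lo)&(z<hi)&(abs(x+44)<130); print('x',np.percentile(x[k],[.5,99.5]))
    cv2.imwrite(f'pics/{tag}.png',cv2.resize(f['color'][110:210,250:400],None,fx=5,fy=5,interpolation=2)[...,::-1])
E
python3 -c "
from h import *
tool();sideq(48,90,'s6')"
```

```text
tool [ 0.5871 -0.0054  0.06  ] yang 97.27 0.2777723074661383 61.19057893753052 [ 0.61  0.09 -1.84] 10.2833
-145 94 z [54.5 69.6 78.4] y5 [-60.1 -36.5]
-100 123 z [54.4 71.9 78.7] y5 [-60.3 -36.9]
-20 109 z [53.7 72.  78.7] y5 [-60.5 -36.3]
36 67 z [54.2 72.5 78.3] y5 [-59.5 -35.4]
swing saddle face [-72.47737244 -68.80277844]
x [-143.22661511   54.35710082]
```

Call:
{"api": "arm_command", "payload": {"rows": [[15,[0,0,-0.003],[0,0,0]],[15,[0,0,-0.005],[0,0,0]],[15,[0,0,-0.007],[0,0,0]],[15,[0,0,-0.007],[0,0,0]],[15,[0,0,-0.007],[0,0,0]]]}}

```text
time: 10.75
tool_pos: [0.5873, -0.0054, 0.0597]
tool_rot: [-0.0, -0.064, 0.998, -0.0]
contact_force: [-5.5, 0.5, 7.4]
gripper_width: 0.28
grasp_force: 62.5
```

Seated: TCP 0.0597 puts the rail's underside at 52 mm, with about 9 N of contact. Unload, open, retreat.

Call:
{"api": "arm_command", "payload": {"rows": [[15,[0,0,0.004],[0,0,0]],[15,[0,0,0.004],[0,0,0]],[32,[0,0,0.004],[0,0,0]],[45,[0,0,0.004],[0,0,0]],[55,[0,0,0.004],[0,0,0]],[55,[0,0,0.004],[0,0,0]],[55,[0,0,0.05],[0,0,0]],[55,[0,0,0.12],[0,0,0]],[55,[0,0,0.24],[0,0,0]],[55,[0,0,0.36],[0,0,0]],[55,[0,0,0.5],[0,0,0]],[55,[0,0,0.5],[0,0,0]]]}}

```text
time: 11.75
tool_pos: [0.5921, -0.006, 0.22]
tool_rot: [0.009, -0.063, 0.998, -0.002]
contact_force: [1.6, 0.8, 1.6]
gripper_width: 0.643
grasp_force: 0.0
```

Call:
{"api": "arm_command", "payload": {"rows": [[55,[0,0.12,0.1],[0,0,0]],[55,[0,0.25,0.1],[0,0,0]],[55,[0,0.38,0.1],[0,0,0]],[55,[0,0.5,0.1],[0,0,0]],[55,[0,0.62,0.1],[0,0,0]],[55,[0,0.75,0.1],[0,0,0]],[55,[0,0.88,0.1],[0,0,0]],[55,[0,0.88,0.1],[0,0,0]],[55,[0,0.88,0.1],[0,0,0]]]}}

```text
time: 12.5
tool_pos: [0.5868, 0.2606, 0.2386]
tool_rot: [0.0, -0.065, 0.998, -0.0]
contact_force: [0.0, 1.1, 0.1]
gripper_width: 0.645
grasp_force: 0.0
```

```bash
python3 -c "
from h import *
tool();sideq(48,90,'s7');f,P=arm('p7');railpose(f,P,72,85)"
```

```text
tool [0.5868 0.2606 0.2386] yang 97.47 0.64518366294655 0.0 [0.02 1.06 0.11] 12.5
-145 94 z [53.  70.4 78. ] y5 [-60.3 -35.7]
-100 125 z [53.6 71.4 78.2] y5 [-60.5 -35.3]
-20 114 z [54.  71.5 78. ] y5 [-60.9 -37.1]
36 68 z [54.2 72.8 79.4] y5 [-60.5 -36.6]
swing saddle face [-73.24566571 -69.50681498]
x [-143.0410124    54.76742846]
bar angle -0.033210717808122535 27 saddle 151 1.5646155304039422
rail in stand 457 ((-45.2363166809082, -49.70835494995117), (47.9586067199707, 198.25970458984375), 89.66854858398438) xrange -144.35236 53.867283 z ends 76.9798217062774 76.62989504469604
-140 150 -49.40245566234797 [-70.46567434 -29.7455445 ]
-5 167 -49.76763256430127 [-62.62474796 -30.67353228]
```

View pics/p7.png

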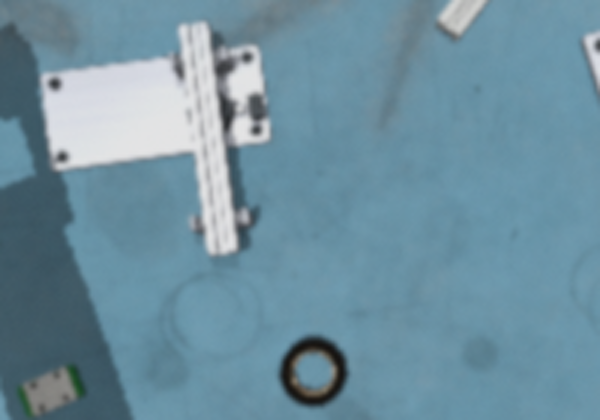

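The top view shows the rail lying across both saddles, from crop (195,25) to (222,250). It is centred (x -45 against -44), its top is at 77 mm at both ends, and the bystanders look undisturbed. Handing in.

```bash
python3 -c "
from plant import manip
print(manip.job_done())"
```

```text
the job is handed in; nothing more can be done
None
```

The arm is snapped home, the rail is seated level and centred in both saddles and released, and the job is handed in; no verdict came back.

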